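# Tip the valves out of the round flip-top tin

## Task

Two lidded steel tins hang between posts over catch trays. Take the crank handle of the round tin and swing it over, so that the tin turns upside down, its lid falls open and the two brass valves drop into the tray below it; leave the round tin upside down with the valves lying in that tray, and leave the square tin as it is.

Things in the scene. Friction and masses are not known exactly. Their poses are not given: they have to be found in the camera images.
- round_stand: Fixed stand of the round tin: open steel catch tray 180 (x) x 130 (y) x 30 mm high, walls 4 mm, two flat posts 154 mm tall at its y sides (y = -68, +68 mm). Origin: centre of the tray's underside, on the desk; z up, x roughly away from the robot. The tin's pivot runs along y, 140 mm above the origin. A second stand just like it carries the square tin.
- round_tin (a joint): Turn of the round tin (84 mm across, 50 tall, centred on the pivot), rad: starts at 0 upright, 3.14 upside down, stop at 3.2. It stays where left; 1.5 N at the handle moves it. The lid, hinged on the handle's side, has no catch: past 1.57 it hangs open by its own weight, clear of the tray.
- round_handle (a point): Middle of the round tin's crank handle: a black sleeve spinning freely on its pin, 12 mm thick, 48 mm long, lying along the stand's y, outside the +y post. In the stand's frame it is at x = -60 cos(q), y = 106, z = 140 + 60 sin(q) mm, q being the turn: level on the -x side at 0, above the pivot at 1.57, level on the +x side at 3.14.
- valve_a: A brass air release valve about 34 x 14 x 14 mm, 20 g, shut inside the round tin at the start. Origin on its outside, mid-length, 7 mm from its long axis.
- valve_b: A brass air release valve about 34 x 14 x 14 mm, 20 g, shut inside the round tin at the start. Origin on its outside, mid-length, 7 mm from its long axis. The same as valve_a. (A third, spare valve lies on the desk and is not part of the job.)
- square_tin (a joint): Turn of the other tin, which is square (84 x 84 mm, 50 mm tall) on the other stand, with the same crank handle, rad: 0 upright, as it starts. To be left alone.

How it is judged:
At the end, for the whole second after the job is handed in: The round tin is left still and upside down (turned at least 2.6 rad); both valves lie at rest (under 30 mm/s) in its tray: within 90 mm in x and 65 mm in y of the tray's centre, no higher than 36 mm; the square tin is still upright (turned less than 0.3 rad) (value of joint round_tin above 2.6 rad and velocity of joint round_tin between -0.05 and 0.05 rad/s and value of joint square_tin below 0.3 rad and x of valve_a in the frame of round_stand between -0.09 and 0.09 m and y of valve_a in the frame of round_stand between -0.065 and 0.065 m and z of each of valve_a, valve_b in the frame of round_stand below 0.036 m and linear speed of each of valve_a, valve_b below 0.03 m/s and x of valve_b in the frame of round_stand between -0.09 and 0.09 m and y of valve_b in the frame of round_stand between -0.065 and 0.065 m); the robot touches nothing.
It fails at once if the square tin is turned by more than 0.3 rad (value of joint square_tin above 0.3 rad).
It also fails if it takes over 40 s, if anything falls off the work surface, if the arm or the gripper's body presses on something with over 40 N, if the wrist force passes 120 N, or if a joint passes its speed limit or range.

## Robot

A 6-joint arm with a two-finger parallel gripper is mounted at the origin on the work surface. World frame = base frame: x ahead of the robot, y to its left, z up, the work surface at z = 0. Lengths are in m, angles in rad, forces in N, time in s.
With the tool pointing down it reaches from about 0.35 to 0.975 m from the base axis. Payload 4.9 kg.
Tool frame: the origin (TCP) lies on the front face of the gripper's body, between the roots of the fingers; the fingertips stand ctrl.tip_extent ahead of it and the grasp point (between the pads) lies 54 mm ahead of it (ctrl.tip_extent is the distance from the TCP to the fingertips, in m); z points along the fingers, y is the line along which they close (so a half turn about z gives the same grasp; the last joint's range is limited). The gripper opens to 85 mm and grips with 20 to 120 N. Pads are 22 mm wide; open, the fingers measure 114 mm over their backs; the gripper's body (76 mm by 85 mm) begins 54 mm behind the grasp point. The pads swing forward as they close: fully open they stand 13 mm farther back than shut.
Start: joints at [-1.285, 0.053, 1.613, -0, 1.476, -0.119], TCP at [0.246, -0.574, 0.304] pointing down, gripper open.
Joint ranges: [-3.01, 3.01], [-1.01, 2.22], [0.06, 2.58], [-1.02, 4.17], [0.09, 2.62], [-3.14, 3.14]. Speed limits (rad/s): [2.57, 2.57, 3.14, 3.14, 3.14, 3.14].

## Interface

Orientations are given as a rotation vector (axis times angle).
In Python, from station import ctrl gives the robot as it stands.
- The arm moves only by the tool apply_moves, never from a script. Its argument "rows" is one flat list of numbers, 6 for each row, row after row: the shift along the tool's x, y, z normalised to -1 to 1, where 1 is 0.6 m, then the turn, a rotation vector about the tool's x, y, z normalised to -1 to 1, where 1 is 90 degrees. A call has 1 to 20 rows; each row is the pose to reach, as a shift and turn from the pose commanded when the call began, along the tool's axes at that moment; what a row does not reach only later rows make up. A row lasts 1/10 s, in which the tool goes at most 50 mm and 8.59 degrees, less where a joint would pass 70% of its speed; a pose out of reach is approached as far as the arm can. A call with a number of a shift or a turn outside -1 to 1 is refused whole. A call with a gripper value outside its range is refused whole. "grip" is the opening, from 0 (shut) to 1 (fully open), set as the call begins (left out, the last holds). The fingers move at their own pace and stop on an object; "grip_force" is the grip in N (left out, the last holds). Time passes only in rows, so rows that repeat a pose let the fingers close. It gives the time, the measured TCP pose, the force, the opening and the grip force at its end, in the units of the state.
- ctrl.get_obs(): the state, without advancing time (a new reading comes with each control period).
- ctrl.get_image(name): name is "side" or "top"; returns (picture, depth): 480x640x3 uint8, blue, green, red; 480x640 float32, m along the optical axis (not along the pixel's ray), 0 where there is no reading.
- ctrl.camera_model(name): a dict with "mtx" (3x3 intrinsics, pixels), "k1" (the pictures are not rectified: a ray, as slopes to the right and down, at radius r is drawn at 1 + k1 r^2 times it, then the intrinsics apply), "R" (3x3) and "t" (3): a world point X has camera coordinates R X + t. Camera axes: x right, y down, z forward; pixel columns grow to the right and rows downward; lengths in m; the calibration is good to about 2 mm. A picture is of the moment at which its call begins. camera_model takes no time and is no camera call.
- ctrl.finish_job(): hands the job in; it is judged then, once.
The state is a dict: "t": time; "q": joint angles; "dq": joint speeds; "effort": joint torques, N m; "tool_pos": TCP position; "tool_rot": TCP orientation; "contact_force": force on the tool from outside, world axes, zero at the start; "wrist_torque": the same for the moment, N m; "opening": finger opening in m; "grip_force": force on a finger pad.
Only numpy, scipy, OpenCV 4.12 (cv2) and the standard library are available. Lean on these libraries where they do the work, as an engineer would, in place of code of your own. Each camera call takes 0.05 s, during which the arm holds its last target. There are 200 camera calls.

## Working session

There is one attempt and no reset: what is moved stays moved. The work goes in short steps, Python scripts to look and compute and a tool call to move; the robot and the scene stay as the last step left them, time stands still between calls to the robot, and variables do not carry over. Pictures are saved under pics/ and viewed, at most 10 in all, crops included, and the job is handed in when it is done.

Besides the shell and the picture viewer there is one more tool, called after ">>>" by a JSON object that holds its "method" and its "body", one argument or row to a line. apply_moves: Moves the arm, as the interface text tells. Its arguments: {"type":"object","properties":{"rows":{"type":"array","items":{"type":"number"}},"grip":{"type":"number"},"grip_force":{"type":"number"}},"required":["rows"]}

```bash
mkdir -p pics; ls
cat > h.py <<'E'
import numpy as np, cv2
from scipy.spatial.transform import Rotation as Ro
from station import ctrl
def cloud(name, d):
    m=ctrl.camera_model(name); K=np.array(m['mtx']); k=m['k1']
    v,u=np.mgrid[0:480,0:640].astype(float)
    a=(u-K[0,2])/K[0,0]; b=(v-K[1,2])/K[1,1]
    x,y=a.copy(),b.copy()
    for _ in range(10):
        f=1+k*(x*x+y*y); x,y=a/f,b/f
    P=np.stack([x*d,y*d,d],-1)
    W=(P-np.array(m['t']))@np.array(m['R'])
    W[d<=0]=np.nan
    return W
E
python3 - <<'E'
from h import *
for n in ('top','side'):
    p,d=ctrl.get_image(n); cv2.imwrite(f'pics/{n}0.png',p); np.save(f'{n}0.npy',d)
    m=ctrl.camera_model(n); print(n,-np.array(m['R']).T@m['t'])
o=ctrl.get_obs(); print(o['t'],o['tool_pos'],o['tool_rot'],ctrl.tip_extent,o['opening'])
E
```

```text
pics
top [0.4012135  0.00738189 0.94272079]
side [ 0.41807504 -0.4315537   0.64492888]
0.1 [ 0.24601403 -0.57407843  0.30275513] [-3.07563926e+00 -6.31158731e-01  2.79810940e-04] 0.0726 0.0853411351262053
```

View pics/top0.png

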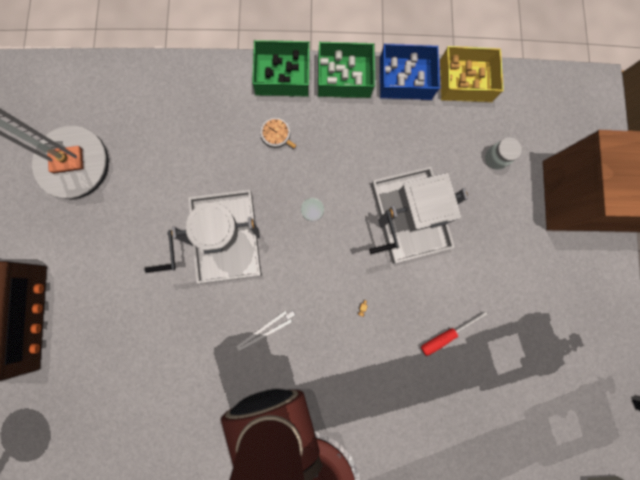

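View pics/side0.png

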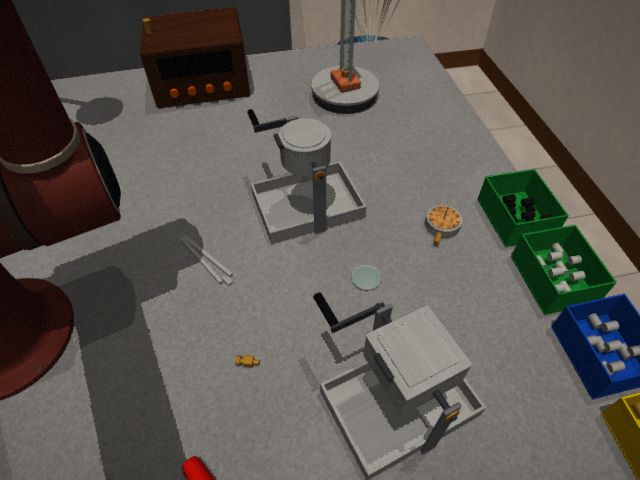

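The round tin is at (210,228) in top, with its black sleeve at (158,268) and its posts at (182,236) and (253,225). The square tin is at (430,200). In the side view the round sleeve is at (254,121).

Run:
```python
from h import *
for n,(x0,y0,x1,y1) in (('top',(140,225,180,278)),('side',(240,100,300,140))):
    p=cv2.imread(f'pics/{n}0.png'); W=cloud(n,np.load(f'{n}0.npy'))
    M=np.zeros((480,640),bool); M[y0:y1,x0:x1]=(p.max(-1)<45)[y0:y1,x0:x1]
    S=W[M]; S=S[(S[:,2]>.11)&(S[:,2]<.22)]
    print(n,len(S),S.min(0),S.max(0))
    e=S[S[:,2]>.1]
    if n=='top':
        M2=M.copy(); M2[:,173:]=0; M2[:260]=0
        S=W[M2]; S=S[S[:,2]>.12]
    else:
        M2=M.copy(); M2[:,262:]=0; S=W[M2]; S=S[S[:,2]>.11]
    c=S.mean(0); u,s,v=np.linalg.svd(S-c); print('sleeve',len(S),c,'dir',v[0],(S-c)@v[0]@[1]*0 if 0 else np.ptp((S-c)@v[0]), S[:,2].max(), np.median(S[:,2]))
# tray rim and floor
p=cv2.imread('pics/top0.png');W=cloud('top',np.load('top0.npy'))
M=np.zeros((480,640),np.uint8); M[170:300,180:275]=1
z=np.nan_to_num(W[...,2])
A=W[(M>0)&(z>.018)&(z<.04)]
r=cv2.minAreaRect((A[:,:2]*1000).astype(np.float32)); print('tray',r,len(A))
T=W[(M>0)&(z>.150)&(z<.18)]; r=cv2.minAreaRect((T[:,:2]*1000).astype(np.float32)); print('tin',r,np.percentile(T[:,2],[5,50,95]))
```

```text
top 91 [0.43435929 0.24630384 0.14167089] [0.44567658 0.28879079 0.14966734]
sleeve 91 [0.44001518 0.26740661 0.14521555] dir [-0.15758746  0.98750278  0.00211095] 0.04327656008841592 0.1496673364919428 0.14534340212664473
side 274 [0.4334573  0.16561778 0.13392412] [0.4984048  0.2901699  0.16930173]
sleeve 134 [0.44157968 0.25675182 0.14313744] dir [ 0.17032518 -0.98282198 -0.07106532] 0.055587199639960776 0.14672006754329991 0.14385468901782622
tray ((515.2088012695312, 172.49465942382812), (179.3038787841797, 140.06190490722656), 8.46206283569336) 658
tin ((519.4537963867188, 163.39144897460938), (88.34600830078125, 107.0391845703125), 41.1091194152832) [0.16523205 0.16860666 0.17104831]
```

```bash
cat >> h.py <<'E'
psi=0.157; ex=np.array([np.cos(psi),np.sin(psi),0]); ey=np.array([-np.sin(psi),np.cos(psi),0]); O=np.array([.5155,.172,0])
Rg=np.stack([ -ey*-1, ex, -np.array([0,0,1])],1)  # tool x = ey, y = ex, z down
assert np.linalg.det(Rg)>0
def row(p,Rt=Rg):
    o=ctrl.get_obs(); R=Ro.from_rotvec(o['tool_rot']).as_matrix()
    s=R.T@(np.array(p)-o['tool_pos'])/.6
    w=Ro.from_matrix(R.T@Rt).as_rotvec()/(np.pi/2)
    return np.round(np.r_[s,w],4).tolist()
def hp(q,y=.109,lift=.054): return O+ex*(-.06*np.cos(q))+ey*y+np.array([0,0,.14+.06*np.sin(q)+lift])
E
python3 - <<'E'
from h import *
print(hp(0),row([.42,-.15,.3]),row(hp(0)+[0,0,.1]))
W=np.concatenate([cloud(n,np.load(f'{n}0.npy')).reshape(-1,3) for n in('top','side')])
S=W[(W[:,2]>.2)&(W[:,1]>.0)&(W[:,0]>.2)&(W[:,0]<.9)]; print(len(S),S.min(0) if len(S) else'',S.max(0) if len(S) else '')
E
```

```text
[0.43919517 0.27027804 0.194     ] [0.5449, -0.5355, 0.0057, -0.0009, -0.0009, -0.8422] [0.8502, -1.1667, 0.0169, -0.0009, -0.0009, -0.8422]
16599 [2.00006047e-01 4.65894957e-06 2.00152290e-01] [0.67890364 0.53806651 0.51945821]
```

>>> {"method": "apply_moves", "body": {
  "rows": [0.545, -0.535, 0.006, 0, 0, -0.842, 0.545, -0.535, 0.006, 0, 0, -0.842, 0.545, -0.535, 0.006, 0, 0, -0.842, 0.545, -0.535, 0.006, 0, 0, -0.842, 0.545, -0.535, 0.006, 0, 0, -0.842, 0.545, -0.535, 0.006, 0, 0, -0.842, 0.545, -0.535, 0.006, 0, 0, -0.842, 0.545, -0.535, 0.006, 0, 0, -0.842, 0.545, -0.535, 0.006, 0, 0, -0.842, 0.545, -0.535, 0.006, 0, 0, -0.842, 0.545, -0.535, 0.006, 0, 0, -0.842, 0.545, -0.535, 0.006, 0, 0, -0.842],
  "grip": 0.6
}}

```text
t: 1.3
tool_pos: [0.42, -0.1513, 0.3]
tool_rot: [-2.042, -2.387, 0.001]
contact_force: [-0.6, 0.0, 0.1]
opening: 0.0512
grip_force: 0.0
```

Run:
```python
from h import *
print(row(hp(0)+[0,0,.1]))
W=np.concatenate([cloud(n,np.load(f'{n}0.npy')).reshape(-1,3) for n in('top','side')])
S=W[(W[:,2]>.2)&(W[:,1]>.1)&(W[:,0]>.35)&(W[:,0]<.9)]
print(len(S),np.percentile(S,[0,1,5,50],axis=0)); S=S[S[:,1]<.42]; print(len(S),S[::max(1,len(S)//8)])
```

```text
[0.6892, 0.1404, 0.0098, -0.0005, 0.0002, -0.001]
578 [[0.66201195 0.47589013 0.20018363]
 [0.66284778 0.47700503 0.20056036]
 [0.66379386 0.47944104 0.20263729]
 [0.67034718 0.50239289 0.22454822]]
0 []
```

>>> {"method": "apply_moves", "body": {
  "rows": [0.689, 0.14, 0.01, 0, 0, 0, 0.689, 0.14, 0.01, 0, 0, 0, 0.689, 0.14, 0.01, 0, 0, 0, 0.689, 0.14, 0.01, 0, 0, 0, 0.689, 0.14, 0.01, 0, 0, 0, 0.689, 0.14, 0.01, 0, 0, 0, 0.689, 0.14, 0.01, 0, 0, 0, 0.689, 0.14, 0.01, 0, 0, 0, 0.689, 0.14, 0.01, 0, 0, 0, 0.689, 0.14, 0.01, 0, 0, 0]
}}

```text
t: 2.3
tool_pos: [0.4396, 0.2715, 0.2938]
tool_rot: [-2.04, -2.388, 0.001]
contact_force: [0.1, -0.6, -0.5]
opening: 0.0511
grip_force: 0.0
```

Run:
```python
from h import *
p,d=ctrl.get_image('side'); c=p[0:240,160:420]; cv2.imwrite('pics/side1.png',cv2.resize(c,None,fx=2.3,fy=2.3))
o=ctrl.get_obs();print(o['tool_pos'],o['q'],row(hp(0)))
```

```text
[0.43957768 0.2701822  0.29380045] [ 4.07097474e-01 -2.04838329e-01  1.87341719e+00 -7.16781221e-04
  1.47436683e+00  2.51379299e-01] [0.0004, -0.0004, 0.1663, -0.0007, 0.0007, -0.0008]
```

View pics/side1.png

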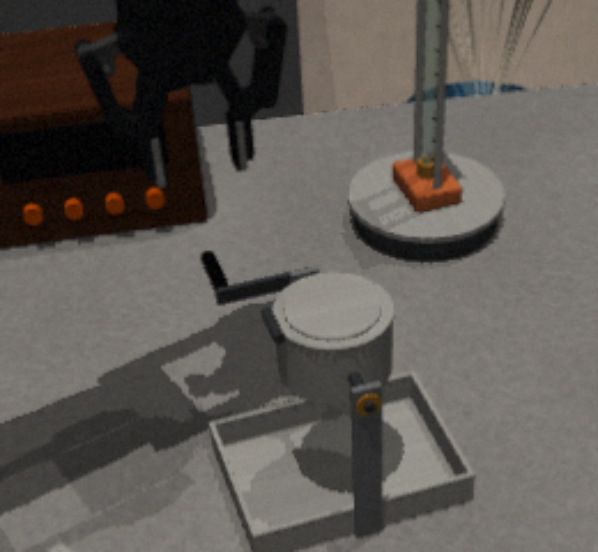

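The open fingers, at about (155,180) and (240,165) in the crop, straddle the line above the sleeve at (212,270). I'll go down and close gently.

>>> {"method": "apply_moves", "body": {
  "rows": [0, 0, 0.08, 0, 0, 0, 0, 0, 0.125, 0, 0, 0, 0, 0, 0.166, 0, 0, 0, 0, 0, 0.166, 0, 0, 0, 0, 0, 0.166, 0, 0, 0]
}}

```text
t: 2.85
tool_pos: [0.4395, 0.2692, 0.195]
tool_rot: [2.044, 2.385, -0.001]
contact_force: [0.5, 0.0, 0.6]
opening: 0.0514
grip_force: 0.0
```

>>> {"method": "apply_moves", "body": {
  "rows": [0, 0, 0, 0, 0, 0, 0, 0, 0, 0, 0, 0, 0, 0, 0, 0, 0, 0, 0, 0, 0, 0, 0, 0, 0, 0, 0, 0, 0, 0, 0, 0, 0, 0, 0, 0, 0, 0, 0, 0, 0, 0, 0, 0, 0, 0, 0, 0],
  "grip": 0,
  "grip_force": 25
}}

```text
t: 3.65
tool_pos: [0.4397, 0.271, 0.1963]
tool_rot: [2.039, 2.387, 0.003]
contact_force: [1.7, -1.7, 5.1]
opening: 0.011
grip_force: 24.9
```

Run:
```python
from h import *
o=ctrl.get_obs();print(o['tool_pos'],o['contact_force'],o['opening'],o['grip_force'])
for q in np.linspace(0,3.12,19)[1:]: print(round(.06*(1-np.cos(q))/.6,3),round(-.06*np.sin(q)/.6,3))
```

```text
[0.43973335 0.27100987 0.19629519] [ 1.65563599 -1.7117241   5.10154151] 0.011037833064429839 24.901868999004364
0.001 -0.017
0.006 -0.034
0.013 -0.05
0.023 -0.064
0.035 -0.076
0.049 -0.086
0.065 -0.094
0.082 -0.098
0.099 -0.1
0.116 -0.099
0.133 -0.094
0.149 -0.087
0.163 -0.078
0.176 -0.066
0.186 -0.052
0.193 -0.036
0.198 -0.019
0.2 -0.002
```

>>> {"method": "apply_moves", "body": {
  "rows": [0, -0.009, 0, 0, 0, 0, 0.001, -0.017, 0, 0, 0, 0, 0.003, -0.026, 0, 0, 0, 0, 0.006, -0.034, 0, 0, 0, 0, 0.009, -0.042, 0, 0, 0, 0, 0.013, -0.05, 0, 0, 0, 0]
}}

```text
t: 4.25
tool_pos: [0.4315, 0.2711, 0.2091]
tool_rot: [2.002, 2.341, 0.074]
contact_force: [83.9, -26.4, -0.9]
opening: 0.0111
grip_force: 38.8
```

I put the shifts in the wrong columns: stand x is tool y, and up is tool -z. I'll back out along the same way first.

>>> {"method": "apply_moves", "body": {
  "rows": [-0.007, 0.024, 0, 0, 0, 0, -0.013, 0.05, 0, 0, 0, 0, -0.013, 0.05, 0, 0, 0, 0, -0.013, 0.05, 0, 0, 0, 0]
}}

```text
t: 4.65
tool_pos: [0.4404, 0.2716, 0.2023]
tool_rot: [2.041, 2.388, 0.003]
contact_force: [-13.0, -6.8, 34.5]
opening: 0.0106
grip_force: 34.6
```

Run:
```python
from h import *
p,d=ctrl.get_image('side'); c=p[0:240,160:420]; cv2.imwrite('pics/side2.png',cv2.resize(c,None,fx=2.3,fy=2.3))
o=ctrl.get_obs();print(o['tool_pos'],o['contact_force'],o['wrist_torque'],row(hp(0)))
```

```text
[0.44031119 0.271568   0.20234269] [-13.68244909  -8.13086529  33.66192699] [-1.31428434  2.23571422 -0.19623447] [-0.0018, -0.0022, 0.0139, 0.0015, -0.0003, -0.0002]
```

View pics/side2.png

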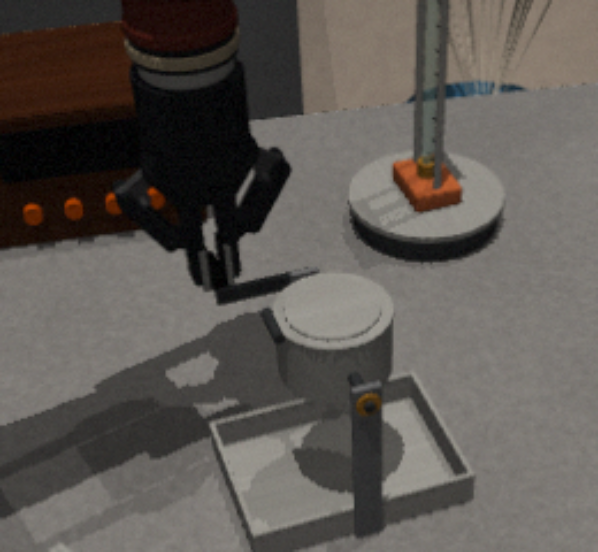

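The tin is still upright and the sleeve (215,268) is still between the pads, but it is strained. I'll open to relax it and regrip.

>>> {"method": "apply_moves", "body": {
  "rows": [0, 0, 0, 0, 0, 0, 0, 0, 0, 0, 0, 0, 0, 0, 0, 0, 0, 0, 0, 0, 0, 0, 0, 0, 0, 0, 0, 0, 0, 0],
  "grip": 0.45
}}

```text
t: 5.2
tool_pos: [0.4384, 0.2707, 0.1939]
tool_rot: [-2.04, -2.388, 0.002]
contact_force: [-0.4, -0.2, 0.0]
opening: 0.0383
grip_force: 0.0
```

Run:
```python
from h import *
o=ctrl.get_obs();print(o['tool_pos'],o['contact_force'],o['opening'],row(hp(0)))
```

```text
[0.43837017 0.2707098  0.19385313] [-0.35043556 -0.22472156  0.03197725] 0.0383024926546667 [-0.0009, 0.0012, -0.0002, -0.0009, 0.0002, -0.0002]
```

>>> {"method": "apply_moves", "body": {
  "rows": [0, 0, 0, 0, 0, 0, 0, 0, 0, 0, 0, 0, 0, 0, 0, 0, 0, 0, 0, 0, 0, 0, 0, 0, 0, 0, 0, 0, 0, 0, 0, 0, 0, 0, 0, 0, 0, 0, 0, 0, 0, 0],
  "grip": 0,
  "grip_force": 25
}}

```text
t: 5.9
tool_pos: [0.4396, 0.2709, 0.1951]
tool_rot: [2.04, 2.387, 0.003]
contact_force: [5.2, 0.1, -1.7]
opening: 0.0111
grip_force: 25.5
```

>>> {"method": "apply_moves", "body": {
  "rows": [0, 0, -0.009, 0, 0, 0, 0, 0.001, -0.017, 0, 0, 0, 0, 0.003, -0.026, 0, 0, 0, 0, 0.006, -0.034, 0, 0, 0]
}}

```text
t: 6.3
tool_pos: [0.4432, 0.2714, 0.2154]
tool_rot: [2.04, 2.387, 0.003]
contact_force: [6.8, 1.9, -4.4]
opening: 0.011
grip_force: 25.3
```

>>> {"method": "apply_moves", "body": {
  "rows": [0, 0.003, -0.008, 0, 0, 0, 0, 0.007, -0.016, 0, 0, 0, 0, 0.012, -0.023, 0, 0, 0, 0, 0.017, -0.03, 0, 0, 0, 0, 0.023, -0.036, 0, 0, 0, 0, 0.029, -0.042, 0, 0, 0, 0, 0.036, -0.048, 0, 0, 0, 0, 0.043, -0.052, 0, 0, 0, 0, 0.051, -0.056, 0, 0, 0, 0, 0.059, -0.06, 0, 0, 0, 0, 0.067, -0.062, 0, 0, 0, 0, 0.076, -0.064, 0, 0, 0, 0, 0.084, -0.0655, 0, 0, 0, 0, 0.093, -0.066, 0, 0, 0]
}}

```text
t: 7.7
tool_pos: [0.4975, 0.2794, 0.2546]
tool_rot: [2.041, 2.388, -0.005]
contact_force: [-1.3, -6.5, -6.7]
opening: 0.0108
grip_force: 25.2
```

>>> {"method": "apply_moves", "body": {
  "rows": [0, 0.009, 0, 0, 0, 0, 0, 0.017, 0.001, 0, 0, 0, 0, 0.026, 0.003, 0, 0, 0, 0, 0.034, 0.006, 0, 0, 0, 0, 0.042, 0.009, 0, 0, 0, 0, 0.05, 0.013, 0, 0, 0, 0, 0.057, 0.018, 0, 0, 0, 0, 0.064, 0.023, 0, 0, 0, 0, 0.07, 0.029, 0, 0, 0, 0, 0.076, 0.035, 0, 0, 0, 0, 0.0815, 0.042, 0, 0, 0, 0, 0.086, 0.049, 0, 0, 0, 0, 0.09, 0.057, 0, 0, 0, 0, 0.094, 0.065, 0, 0, 0, 0, 0.096, 0.073, 0, 0, 0, 0, 0.098, 0.082, 0, 0, 0, 0, 0.0995, 0.09, 0, 0, 0, 0, 0.1, 0.096, 0, 0, 0, 0, 0.1, 0.096, 0, 0, 0]
}}

```text
t: 9.6
tool_pos: [0.5583, 0.2883, 0.1986]
tool_rot: [2.039, 2.385, -0.0]
contact_force: [2.0, -8.0, -2.2]
opening: 0.0104
grip_force: 25.5
```

Run:
```python
from h import *
p,d=ctrl.get_image('side'); c=p[0:240,160:420]; cv2.imwrite('pics/side3.png',cv2.resize(c,None,fx=2.3,fy=2.3))
o=ctrl.get_obs();print(o['tool_pos'],o['contact_force'],hp(3.1))
```

```text
[0.55828362 0.28828106 0.19859553] [ 2.76623172 -9.21737328 -1.19550518] [0.55766801 0.28903262 0.19649484]
```

View pics/side3.png

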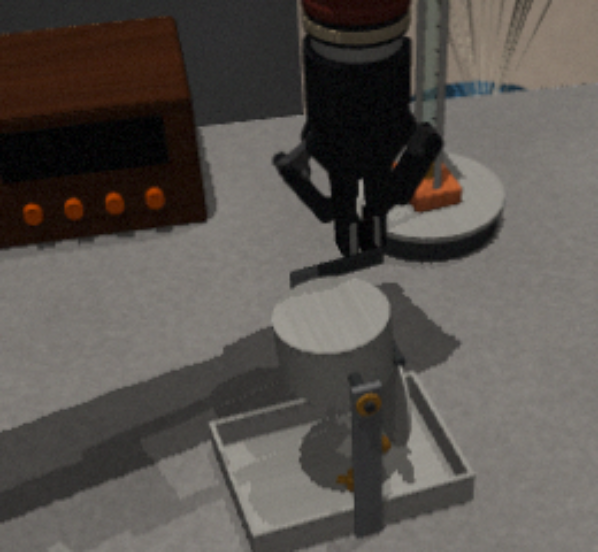

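The tin is upside down. Two brass valves show in the tray, at about (345,480) and (385,442) in the crop. Next I release and lift off.

>>> {"method": "apply_moves", "body": {
  "rows": [0, 0, 0, 0, 0, 0, 0, 0, 0, 0, 0, 0, 0, 0, 0, 0, 0, 0, 0, 0, 0, 0, 0, 0, 0, 0, 0, 0, 0, 0, 0, 0, 0, 0, 0, 0],
  "grip": 0.5
}}

```text
t: 10.25
tool_pos: [0.5567, 0.2896, 0.1971]
tool_rot: [-2.041, -2.388, -0.0]
contact_force: [0.3, -0.4, -0.2]
opening: 0.0425
grip_force: 0.0
```

>>> {"method": "apply_moves", "body": {
  "rows": [0, 0, -0.03, 0, 0, 0, 0, 0, -0.08, 0, 0, 0, 0, 0, -0.14, 0, 0, 0, 0, 0, -0.2, 0, 0, 0, 0, 0, -0.2, 0, 0, 0, 0, 0, -0.2, 0, 0, 0]
}}

```text
t: 10.85
tool_pos: [0.5571, 0.2896, 0.3186]
tool_rot: [2.04, 2.388, 0.004]
contact_force: [-0.5, -0.1, 0.7]
opening: 0.0427
grip_force: 0.0
```

Run:
```python
from h import *
p,d=ctrl.get_image('side'); c=p[60:300,160:420]; cv2.imwrite('pics/side4.png',cv2.resize(c,None,fx=2.3,fy=2.3))
W=cloud('side',d); hsv=cv2.cvtColor(p,cv2.COLOR_BGR2HSV)
M=((hsv[...,0]>10)&(hsv[...,0]<28)&(hsv[...,1]>150)&(hsv[...,2]>60)).astype(np.uint8)
n,l,s,c=cv2.connectedComponentsWithStats(M)
for i in range(1,n):
    if s[i,4]>5 and 240<c[i][0]<380 and 100<c[i][1]<250:
        w=np.nanmedian(W[l==i],0)-O; print(c[i],s[i,4],w@ex,w@ey,w[2])
print(ctrl.get_obs()['tool_pos'],ctrl.get_obs()['contact_force'])
```

```text
[319.4375 174.3125] 48 -0.00305025933913357 -0.07477022070812708 0.14460126095221704
[327.25  192.375] 16 0.040997911848589 0.002309230661245087 0.015309581599085857
[310.25       208.03571429] 28 -0.0010935703202065569 -0.021623025341953726 0.013709781240401543
[0.55650381 0.28942257 0.31666961] [ 0.01164702 -0.05654704 -0.64157338]
```

View pics/side4.png

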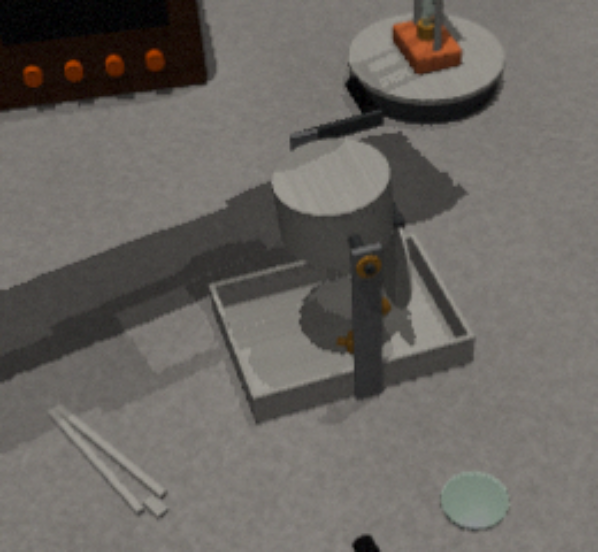

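The tin stays upside down, with its lid hanging at (400,280). The two valves lie on the tray floor at stand coordinates of about (41,2) and (-1,-22) mm, and the gripper is clear.

```bash
python3 -c "
from station import ctrl
print(ctrl.finish_job())"
```

```text
the job is handed in; nothing more can be done
None
```

The job is handed in: the round tin is upside down with both valves in its tray and the square tin untouched, but a wrong-axis move early on raised the wrist force to at least 84 N (limit 120 N) before I regripped, and no verdict was returned.

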